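Close a coin-slot housing over its sprung roller and hold it shut

TASK

Drop the brass roller upright into the round pocket of the dark lower half of the coin-slot housing and let go of it, then fit the cast zinc bezel onto the two dowels and press it down against the spring until the two halves meet with no gap and bear firmly on each other. Finish while still holding the bezel firmly pressed shut (it springs up if released), and leave the other things on the shelf alone.

Things in the scene. Friction and masses are not known exactly. Their poses are not given: they have to be found in the camera images.
- lower: dark lower half, screwed down: block 110 x 60 mm (x by y), flat top (mating face) 46 mm high; 4 mm thick ears at its x ends (152 mm over all). Origin: centre of underside, z up, x along the long side. Two brass dowels, 8 mm diameter, at x = +40 and -40 mm, y = 0, reach 20 mm above the face, the last 5 mm tapering to 4 mm. Between them a round pocket, 31 mm diameter.
- pocket (a point): centre of the pocket's mouth, level with the mating face (46 mm above the shelf). The pocket's sprung red floor lies 22 mm below the face at rest.
- follower (a joint): the pocket's sprung floor: 0 at rest, grows as it is pushed down (m), stop at 0.012; about 5 N starts it moving, about 10 N at 0.010, where the loaded roller's top is level with the mating face, so a lasting push of 15 to 20 N keeps the halves in firm contact. The weight of bezel and roller does not move it.
- bezel: cast zinc bezel, upper half, loose, about 0.2 kg, mating side down: plate 110 x 60 mm (x by y), 14 mm thick, 10 mm through-holes at x = +40 and -40 mm, y = 0; on its middle an upright nose to hold it by, 40 mm in x, 16 mm in y, 14 to 44 mm above the underside, dark slot line on top. Origin: centre of underside, z up. Fits either way round; when shut its origin is at the pocket point.
- roller: brass roller with two dark bands, loose, about 60 g, standing upright: diameter 26 mm, height 32 mm. Origin: centre of its underside, z up. Loaded, it stands 10 mm proud of the mating face.
- tin: green tin parts box, open, 110 x 160 x 50 mm, fixed, holding screws; a bystander. Origin: centre of its underside.
- tin_lid (a joint): hinge of the tin's lid: 0 shut, 1.5 to 1.85 rad as it stands open at the start; the raised lid reaches about 160 mm above the shelf at the tin's far (+x) edge.
- hinge: chrome door hinge lying flat and open, 76 x 80 mm, 10 mm high at the knuckle, loose; a bystander. Origin: centre of its underside.
- switch_plate: black bakelite switch plate, 86 x 86 mm, 9 mm thick, with a small toggle to 25 mm height, loose; a bystander. Origin: centre of its underside.
- cone: white plastic reflector cone, 72 mm diameter at its foot, 60 mm high, loose; a bystander. Origin: centre of its underside.
Not all that is in view belongs to the job. Several things have the shape of the bezel; the one meant has the colours described above.

How it is judged:
On the way, in this order (a step that is already met when the one before it is completed fails the run):
1. the roller stands in the pocket, let go (horizontal distance between roller and pocket below 0.005 m and z of roller in the frame of lower between 0.018 and 0.028 m and angle between roller's own z axis and vertical below 0.25 rad and contact force between the fingers and roller below 0.1 N), for 0.2 s.
2. the bezel is threaded on both dowels (horizontal distance between bezel and pocket below 0.003 m and angle between the x axis of bezel and the x axis of lower, either way round below 0.06 rad and z of bezel in the frame of lower below 0.06 m), for 0.1 s.
At the end, for the whole second after the job is handed in: Roller upright in the pocket, pushed down by the bezel; bezel on both dowels (3 mm, 0.06 rad, either way round), level within 0.04 rad, underside within 1.5 mm of the mating face and pressing it with over 1 N, at rest, the robot gripping or pushing it with over 3 N (horizontal distance between roller and pocket below 0.005 m and z of roller in the frame of lower between 0.009 and 0.018 m and angle between roller's own z axis and vertical below 0.25 rad and horizontal distance between bezel and pocket below 0.003 m and angle between the x axis of bezel and the x axis of lower, either way round below 0.06 rad and z of bezel in the frame of lower between 0.043 and 0.0475 m and angle between bezel's own z axis and vertical below 0.04 rad and linear speed of bezel below 0.02 m/s and contact force between bezel and lower above 1 N and contact force between any of the fingers, the arm and bezel above 3 N and contact force between roller and bezel above 2 N); the arm keeps its last pose, push and grip.
It fails at once if a bystander on the shelf is shifted by more than 20 mm (distance of any of hinge, switch_plate, cone from where it was at the start of the episode above 0.02 m).
It fails at once if the tin's lid is knocked shut (value of joint tin_lid below 1.2 rad).
It also fails if it takes over 54 s, if anything falls off the work surface, if the arm or the gripper's body presses on something with over 40 N, if the wrist force passes 120 N, or if a joint passes its speed limit or range.

ROBOT

A 6-joint arm with a two-finger parallel gripper is mounted at the origin on the work surface. World frame = base frame: x ahead of the robot, y to its left, z up, the work surface at z = 0. Lengths are in m, angles in rad, forces in N, time in s.
With the tool pointing down it reaches from about 0.3 to 0.775 m from the base axis. Payload 14.6 kg.
Tool frame: the origin (TCP) lies at the very end of the fingers, on their centre line; the grasp point (between the pads) lies 19 mm behind it (manip.grip_depth is the distance from the TCP to the grasp point, in m); x points along the fingers, z is the direction in which the jaws open and shut, and the axes are right-handed (so a half turn about x gives the same grasp; the last joint's range is limited). The gripper opens to 85 mm and grips with 20 to 120 N. Pads are 22 mm wide; open, the fingers measure 114 mm over their backs; the gripper's body (76 mm by 85 mm) begins 54 mm behind the grasp point. The pads swing forward as they close: fully open they stand 13 mm farther back than shut.
Start: joints at [-1.202, 0.3, 1.521, -0, 1.321, -0.067], TCP at [0.232, -0.499, 0.231] pointing down, gripper open.
Joint ranges: [-3.03, 3.03], [-0.79, 2.21], [0.23, 2.52], [-1.04, 4.18], [0, 3.07], [-2.55, 2.55]. Speed limits (rad/s): [2.22, 2.22, 2.57, 3.14, 3.14, 3.14].

INTERFACE

Orientations are given as [roll, pitch, yaw] about the fixed x, y, z axes, in that order (R = Rz(yaw) Ry(pitch) Rx(roll)).
In Python, from station import manip, viewer gives the robot as it stands.
- The arm moves only by the shell command python3 -m handwheel 'ROWS' [FORCE]. ROWS is text: rows parted by semicolons, each of 5 numbers parted by spaces: the shift along the world's x, y, z in m, then the turn about the world's z in rad, then the gripper's target within -1 to 1 (shut at 1, half-way at 0, fully open at -1). A call has exactly 10 rows; each row is the pose to reach, as a shift and turn from the pose commanded when the call began; what a row does not reach only later rows make up. A row lasts 1/10 s, in which the tool goes at most 50 mm and 8.59 degrees, less where a joint would pass 70% of its speed; a pose out of reach is approached as far as the arm can. A call with a gripper value outside its range is refused whole. The fingers move at their own pace and stop on an object; FORCE is the grip in N (left out, the last holds). Time passes only in rows, so rows that repeat a pose let the fingers close, or fill a call up. It gives the time, the measured TCP pose, the force and the opening at its end, in the units of the state.
- manip.read_state(): the state, without advancing time (a new reading comes with each control period).
- viewer.get_image(name): name is "scene" or "top"; returns a dict with "frame" (420x560x3 uint8, red, green, blue), "z_map" (420x560 float32, m along the optical axis (not along the pixel's ray), 0 where there is no reading), "fx", "fy", "cx", "cy" (pixels), "extrinsics" (4x4, takes a point from camera to world coordinates). Camera axes: x right, y down, z forward; pixel columns grow to the right and rows downward; lengths in m; the calibration is good to about 2 mm. A picture is of the moment at which its call begins.
- manip.sign_off(): hands the job in, once; it reports no verdict.
The state is a dict: "clock": time; "qpos": joint angles; "qvel": joint speeds; "tau": joint torques, N m; "tool_pos": TCP position; "tool_rot": TCP orientation; "force": force on the tool from outside, world axes, zero at the start; "wrist_torque": the same for the moment, N m; "gripper_width": finger opening in m.
Only numpy, scipy, OpenCV 4.12 (cv2) and the standard library are available. Lean on these libraries where they do the work, as an engineer would, in place of code of your own. Each camera call takes 0.05 s, during which the arm holds its last target. There are 200 camera calls.

## Working session

There is one attempt and no reset: what is moved stays moved. The work goes in short steps, Python scripts to look and compute and a shell command to move; the robot and the scene stay as the last step left them, time stands still between calls to the robot, and variables do not carry over. Pictures are saved under pics/ and viewed, about 8 in all and at most 12, crops included, and the job is handed in when it is done.

```bash
ls; mkdir -p pics; cat > h.py <<'E'
import numpy as np, cv2
from station import manip, viewer
def grab(n):
    d=viewer.get_image(n); np.savez(f'pics/{n}.npz',**{k:np.asarray(v) for k,v in d.items()}); return d
def pts(d):
    z=d['z_map'].astype(float); v,u=np.indices(z.shape)
    P=np.stack([(u-d['cx'])/d['fx']*z,(v-d['cy'])/d['fy']*z,z],-1)
    T=np.asarray(d['extrinsics']); return P@T[:3,:3].T+T[:3,3]
E
python3 - <<'E'
from h import *
a=grab('top');b=grab('scene')
cv2.imwrite('pics/t1.png',a['frame'][:,:,::-1]);cv2.imwrite('pics/s1.png',b['frame'][:,:,::-1])
print(np.asarray(a['extrinsics']).round(3).tolist(),a['fx'],np.asarray(b['extrinsics']).round(3).tolist())
print(manip.read_state())
E
```

```text
pics
[[-0.015, -0.991, 0.131, 0.267], [-1.0, 0.014, -0.006, 0.027], [0.004, -0.131, -0.991, 1.51], [0.0, 0.0, 0.0, 1.0]] 508.0087466887844 [[-0.58, 0.521, -0.626, 1.208], [0.814, 0.361, -0.454, 0.554], [-0.011, -0.773, -0.634, 0.801], [0.0, 0.0, 0.0, 1.0]]
{'clock': 0.1, 'qpos': array([-1.20160106e+00,  3.00448603e-01,  1.52151247e+00, -5.34871697e-06,
        1.32069860e+00, -6.66448084e-02]), 'qvel': array([ 6.61144058e-05, -1.29918690e-03, -1.71868409e-03,  9.81306069e-04,
       -7.22706960e-04,  7.53709581e-04]), 'tau': array([ 1.54559631e-03, -5.44381070e+01, -3.62370014e+01, -8.74514626e-05,
        3.07370959e-03, -2.40885264e-06]), 'tool_pos': array([ 0.23209394, -0.49840313,  0.23076268]), 'tool_rot': array([3.07980328, 1.56972929, 1.94484835]), 'force': array([ 0.51407521, -0.18915918,  1.09133026]), 'wrist_torque': array([-0.01634293, -0.04541065, -0.02546882]), 'gripper_width': 0.08554847322489872}
```

View pics/t1.png

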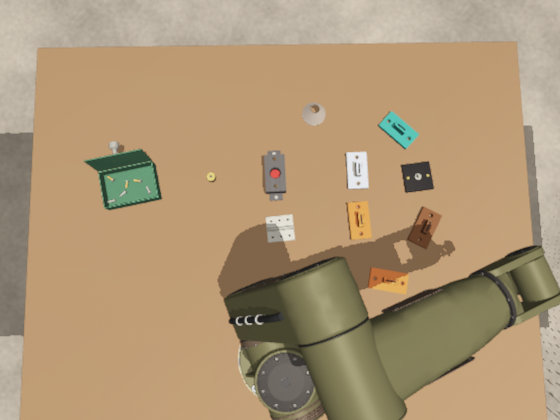

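View pics/s1.png

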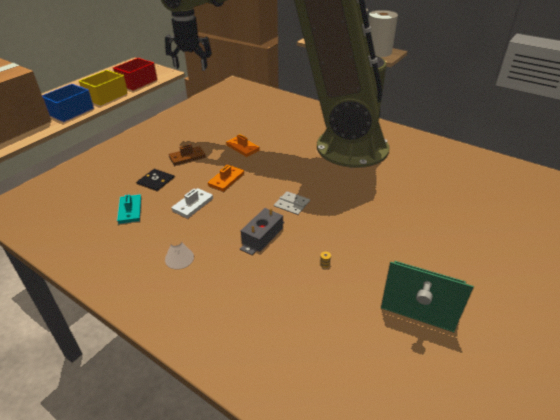

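Bezel-like things in the top image are white/silver (357,170), teal (399,130), orange (360,220), orange (389,281) and brown (425,228). Zinc matches the silver one at (357,170). I'll check that in a crop and measure.

```bash
cat > meas.py <<'E'
from h import *
def clusters(d, boxes, zlo, zhi):
    """boxes: name->(x0,x1,y0,y1) world; returns minAreaRect of points between zlo..zhi"""
    P=pts(d); ok=d['z_map']>0
    for n,(x0,x1,y0,y1,zl,zh) in boxes.items():
        m=ok&(P[...,0]>x0)&(P[...,0]<x1)&(P[...,1]>y0)&(P[...,1]<y1)&(P[...,2]>zl)&(P[...,2]<zh)
        q=P[m]
        if len(q)<5: print(n,len(q));continue
        c,s,a=cv2.minAreaRect(q[:,:2].astype(np.float32))
        print(n,len(q),'mean',q.mean(0).round(4),'zmed',np.median(q[:,2]).round(4),'rect',np.round(c,4),np.round(s,4),round(a,2))
E
python3 - <<'E'
from meas import *
D={n:dict(np.load(f'pics/{n}.npz')) for n in('top','scene')}
t=D['top'];P=pts(t)
for n,(u,v) in dict(roller=(211,177),lower=(275,160),bezel=(357,155),nose=(357,170),hinge=(280,228),table=(240,200),cone=(314,114),sw=(418,177),tin=(130,185)).items(): print(n,P[v,u].round(4))
f=t['frame'];c=cv2.resize(f[120:210,190:390],None,fx=4,fy=4,interpolation=cv2.INTER_CUBIC)
g=D['scene']['frame'];e=cv2.resize(g[170:280,160:360],None,fx=4,fy=4,interpolation=cv2.INTER_CUBIC)[:240+0]
cv2.imwrite('pics/c1.png',np.vstack([c,e])[:,:,::-1])
r,l,b=P[177,211],P[160,275],P[155,357]
def box(p,w,zl,zh): return (p[0]-w,p[0]+w,p[1]-w,p[1]+w,zl,zh)
for n in D:
    print(n); clusters(D[n],dict(roller=box(r,.03,.026,.04),lowertop=box(P[175,275],.1,.04,.052),dowels=box(P[175,275],.1,.056,.075),bezelplate=box(P[170,357],.09,.009,.02),nose=box(P[170,357],.06,.036,.055)),0,0)
E
```

```text
roller [0.5276 0.2    0.0307]
lower [0.5729 0.0105 0.0456]
bezel [ 0.5921 -0.2372  0.0104]
nose [ 0.539  -0.2287  0.049 ]
hinge [ 0.3756 -0.0016  0.0078]
table [0.4618 0.1166 0.0005]
cone [ 0.7108 -0.1077  0.0448]
sw [ 0.5216 -0.4165  0.0139]
tin [ 5.121e-01  4.468e-01 -3.000e-04]
top
roller 59 mean [0.5314 0.2025 0.0316] zmed 0.0312 rect [0.5316 0.2025] [0.0256 0.0231] 44.08
lowertop 624 mean [0.5366 0.0133 0.0461] zmed 0.0461 rect [0.537  0.0129] [0.1108 0.06  ] 1.93
dowels 10 mean [0.5279 0.0122 0.0612] zmed 0.0617 rect [0.5358 0.0125] [0.0844 0.0059] 1.15
bezelplate 607 mean [ 0.544  -0.2325  0.0141] zmed 0.0141 rect [ 0.5389 -0.2306] [0.153  0.1804] 88.4
nose 80 mean [ 0.5469 -0.2331  0.044 ] zmed 0.0441 rect [ 0.5474 -0.2334] [0.0405 0.0166] 0.17
scene
roller 75 mean [0.5294 0.206  0.0303] zmed 0.0307 rect [0.5281 0.2052] [0.026  0.0232] 1.08
lowertop 618 mean [0.5366 0.0175 0.045 ] zmed 0.0451 rect [0.5337 0.0155] [0.1121 0.0631] 1.37
dowels 18 mean [0.5384 0.0168 0.0609] zmed 0.0613 rect [0.5336 0.016 ] [0.0861 0.0058] 1.31
bezelplate 419 mean [ 0.5495 -0.2245  0.0131] zmed 0.0131 rect [ 0.5245 -0.2307] [0.1509 0.0634] 0.38
nose 74 mean [ 0.5444 -0.2291  0.0415] zmed 0.042 rect [ 0.5438 -0.2299] [0.0186 0.0418] 83.54
```

View pics/c1.png

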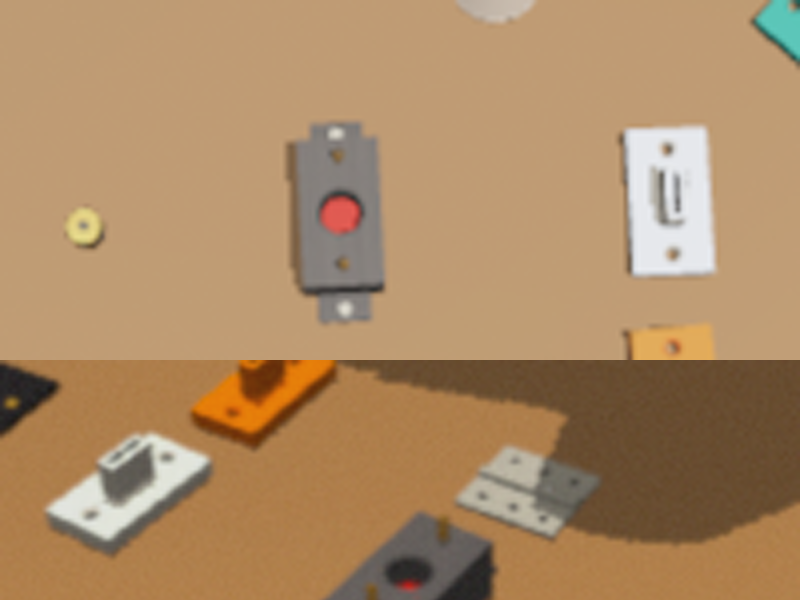

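The crop confirms it. The silver plate with the slot line, at (668,200) in the crop, is the zinc bezel. The red-floored lower is at (340,215) and the roller at (85,227). Next come the yaws and the jaw axis.

```bash
python3 - <<'E'
from meas import *
from scipy.spatial.transform import Rotation as R
s=manip.read_state();M=R.from_euler('xyz',s['tool_rot']).as_matrix();print(M.round(3),s['gripper_width'],manip.grip_depth)
print('jaw yaw deg',np.degrees(np.arctan2(M[1,2],M[0,2])))
for n in('top','scene'):
    d=dict(np.load(f'pics/{n}.npz'));P=pts(d)
    for nm,(cx,cy,hl,hw,zl,zh) in dict(lower=(.536,.0135,.075,.05,.04,.052),bezel=(.5465,-.2325,.068,.05,.008,.019)).items():
        m=(abs(P[...,0]-cx)<hl)&(abs(P[...,1]-cy)<hw)&(P[...,2]>zl)&(P[...,2]<zh)&(d['z_map']>0)
        m=m.astype(np.uint8);k,l,st,_=cv2.connectedComponentsWithStats(m);j=1+np.argmax(st[1:,4]);q=P[l==j][:,:2].astype(np.float32)
        w=(q-q.mean(0));ev=np.linalg.eigh(w.T@w)[1][:,1]
        print(n,nm,len(q),cv2.minAreaRect(q),'pca',np.degrees(np.arctan(ev[1]/ev[0])))
E
```

```text
[[-0.     0.907  0.422]
 [ 0.001  0.422 -0.907]
 [-1.     0.    -0.001]] 0.08554847322489872 0.0187
jaw yaw deg -65.02812540942806
top lower 624 ((0.5369520783424377, 0.012886902317404747), (0.11078339070081711, 0.05998402461409569), 1.9286043643951416) pca 1.6280497
top bezel 550 ((0.5457635521888733, -0.23389063775539398), (0.1130194142460823, 0.06157262995839119), 1.280550241470337) pca 1.5920112
scene lower 618 ((0.5336675643920898, 0.015529658645391464), (0.11214509606361389, 0.06314423680305481), 1.3684537410736084) pca 1.3509619
scene bezel 422 ((0.543328583240509, -0.2305620312690735), (0.11322399973869324, 0.06340530514717102), 0.38409170508384705) pca -5.9938374
```

```bash
python3 -m handwheel '0.015 0.02 0 -0.04 -1;0.03 0.05 0 -0.08 -1;0.05 0.09 0 -0.12 -1;0.065 0.13 0 -0.16 -1;0.08 0.17 0 -0.2 -1;0.1 0.21 0 -0.24 -1;0.12 0.25 0 -0.28 -1;0.14 0.29 0 -0.32 -1;0.155 0.33 0 -0.36 -1;0.17 0.37 0 -0.408 -1'
python3 -m handwheel '0.015 0.04 0 0 -1;0.03 0.08 0 0 -1;0.045 0.12 0 0 -1;0.06 0.16 0 0 -1;0.075 0.2 0 0 -1;0.09 0.24 0 0 -1;0.1 0.28 -0.02 0 -1;0.115 0.31 -0.05 0 -1;0.125 0.327 -0.08 0 -1;0.128 0.332 -0.11 0 -1'
python3 - <<'E'
from h import *
for n in('top','scene'):
    d=grab(n);cv2.imwrite(f'pics/{n}2.png',d['frame'][:,:,::-1])
t=np.load('pics/top.npz')['frame'];s=np.load('pics/scene.npz')['frame']
c=[cv2.resize(x,(400,300),interpolation=cv2.INTER_CUBIC) for x in(t[120:240,150:310],s[180:300,240:400])]
cv2.imwrite('pics/c2.png',np.hstack(c)[:,:,::-1])
E
```

```text
clock: 1.1
tool_pos: [0.4024, -0.1268, 0.2312]
tool_rot: [-2.016, 1.571, 2.723]
force: [1.3, -0.8, 0.2]
gripper_width: 0.0857
clock: 2.1
tool_pos: [0.5303, 0.2052, 0.1195]
tool_rot: [-1.551, 1.57, -3.093]
force: [0.7, -1.8, -0.2]
gripper_width: 0.0855
```

View pics/c2.png

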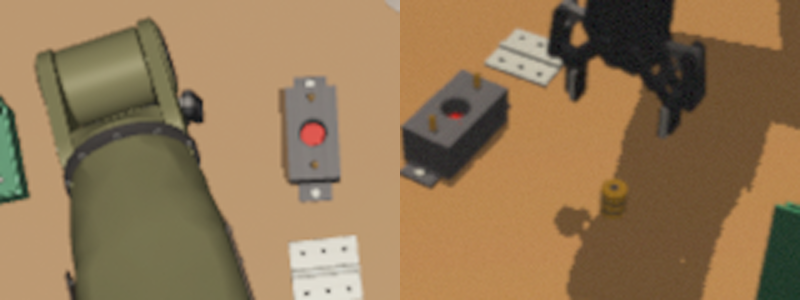

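The arm hides the roller from the top camera. The scene camera shows the fingers at (570,80) and (668,120) straddling the roller at (613,197). I'll calibrate the scene camera against the fingertips.

```bash
python3 - <<'E'
from meas import *
d=dict(np.load('pics/scene.npz'));P=pts(d);s=manip.read_state();p=s['tool_pos'];print(p)
for h in (.003,.01,.016,.022,.03,.04):
  m=(abs(P[...,0]-p[0])<.06)&(abs(P[...,1]-p[1])<.1)&(abs(P[...,2]-p[2]-h)<.004)&(d['z_map']>0)
  q=P[m]-p
  for nm,k in(('L',q[:,1]>0),('R',q[:,1]<0)):
    if k.sum(): print(h,nm,k.sum(),q[k].min(0).round(4),q[k].max(0).round(4))
E
```

```text
[0.5283256  0.20351512 0.11707783]
0.003 L 1 [-0.0042  0.0489  0.0059] [-0.0042  0.0489  0.0059]
0.01 L 4 [0.005  0.0444 0.0116] [0.0079 0.0521 0.0138]
0.01 R 6 [-0.004  -0.043   0.0096] [ 0.0118 -0.041   0.0139]
0.016 L 12 [0.0002 0.0438 0.0124] [0.008  0.0574 0.0198]
0.016 R 17 [-0.0055 -0.0455  0.0134] [ 0.0128 -0.04    0.0199]
0.022 L 19 [-0.008   0.0472  0.0184] [0.0104 0.0585 0.0259]
0.022 R 26 [-0.0078 -0.0542  0.0182] [ 0.014  -0.0391  0.0259]
0.03 L 25 [-0.0073  0.0454  0.0261] [0.0103 0.0587 0.0336]
0.03 R 23 [-0.0068 -0.0549  0.0262] [ 0.0129 -0.0404  0.0339]
0.04 L 21 [-0.0061  0.0445  0.0363] [0.0113 0.0586 0.0434]
0.04 R 27 [-0.0102 -0.0526  0.0365] [ 0.014  -0.04    0.0437]
```

```bash
python3 -m handwheel '0 0 -0.02 0 -1;0 0 -0.04 0 -1;0 0 -0.06 0 -1;0 0 -0.08 0 -1;0 0 -0.095 0 -1;0 0 -0.103 0 -1;0 0 -0.105 0 -1;0 0 -0.105 0 -1;0 0 -0.105 0 -1;0 0 -0.105 0 -1' 30
python3 -m handwheel '0 0 0 0 -0.5;0 0 0 0 0;0 0 0 0 0.3;0 0 0 0 1;0 0 0 0 1;0 0 0 0 1;0 0 0 0 1;0 0 0 0 1;0 0 0 0 1;0 0 0 0 1' 30
```

```text
clock: 3.2
tool_pos: [0.5305, 0.2035, 0.017]
tool_rot: [1.842, 1.57, 0.299]
force: [-0.7, 0.2, -0.5]
gripper_width: 0.0857
clock: 4.2
tool_pos: [0.5303, 0.2034, 0.0164]
tool_rot: [1.742, 1.571, 0.199]
force: [-1.3, -1.3, 5.3]
gripper_width: 0.0243
```

```bash
python3 -m handwheel '0 0 0.01 0 1;0 0 0.03 0 1;0 0 0.06 0 1;0 0 0.09 0 1;0 -0.02 0.11 0 1;0 -0.05 0.12 0 1;0 -0.08 0.12 0 1;0.003 -0.11 0.12 0 1;0.004 -0.14 0.12 0 1;0.005 -0.165 0.12 0 1'
python3 -m handwheel '0 -0.01 0 0 1;0 -0.02 0 0 1;0 -0.025 0 0 1;0 -0.025 -0.01 0 1;0 -0.025 -0.02 0 1;0 -0.025 -0.03 0 1;0 -0.025 -0.03 0 1;0 -0.025 -0.03 0 1;0 -0.025 -0.03 0 1;0 -0.025 -0.03 0 1'
cat > see.py <<'E'
import sys
from meas import *
n=sys.argv[1];u0,u1,v0,v1=map(int,sys.argv[2:6]);k=4
d=grab('scene');f=d['frame']
cv2.imwrite(f'pics/{n}.png',cv2.resize(f[v0:v1,u0:u1],None,fx=k,fy=k,interpolation=cv2.INTER_CUBIC)[:,:,::-1])
s=manip.read_state();print(s['tool_pos'],s['force'],s['gripper_width'])
E
python3 see.py c3 190 340 150 270
```

```text
clock: 5.2
tool_pos: [0.535, 0.037, 0.1367]
tool_rot: [1.628, 1.571, 0.085]
force: [1.6, -0.3, -0.6]
gripper_width: 0.0247
clock: 6.2
tool_pos: [0.5354, 0.0135, 0.1067]
tool_rot: [1.531, 1.57, -0.012]
force: [-0.1, -0.8, -1.8]
gripper_width: 0.0248
[0.53533487 0.01344644 0.10661448] [-0.36633439 -0.07182077 -1.2486477 ] 0.024497695713242253
```

View pics/c3.png

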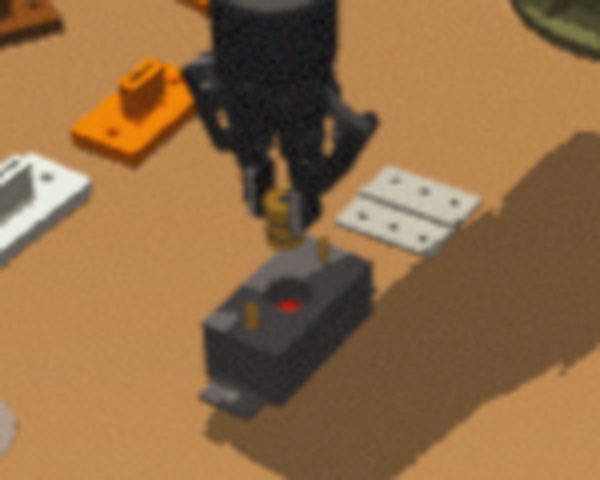

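```bash
cat > rel.py <<'E'
from meas import *
from scipy.optimize import least_squares
d=dict(np.load('pics/scene.npz'));P=pts(d);f=d['frame'].astype(int)
hsv=cv2.cvtColor(d['frame'],cv2.COLOR_RGB2HSV)
s=manip.read_state();p=s['tool_pos']
ok=d['z_map']>0
cam=np.asarray(d['extrinsics'])[:3,3]
# roller side points
m=ok&(abs(P[...,0]-p[0])<.025)&(abs(P[...,1]-p[1])<.025)&(P[...,2]>p[2]-.02)&(P[...,2]<p[2]+.016)&(hsv[...,1]>120)&(hsv[...,0]<35)&(hsv[...,0]>10)
q=P[m];print('roller n',len(q),q.min(0).round(4),q.max(0).round(4))
side=q[q[:,2]<p[2]+.011]
r=least_squares(lambda c:np.hypot(side[:,0]-c[0],side[:,1]-c[1])-.013,p[:2],loss='soft_l1',f_scale=.001)
print('roller c',r.x.round(4),'rms',np.sqrt(np.mean(r.fun**2)).round(4))
# lower face model fit: points with z within 2mm of face plane
for dz in(.0015,.0025):
  for z0 in(.045,.046):
    m=ok&(abs(P[...,0]-.535)<.075)&(abs(P[...,1]-.0145)<.05)&(abs(P[...,2]-z0)<dz)
    q=P[m][:,:2].astype(np.float32);h=cv2.convexHull(q);M=cv2.moments(h)
    print('face',dz,z0,len(q),round(M['m10']/M['m00'],4),round(M['m01']/M['m00'],4),np.round(cv2.minAreaRect(q)[0],4),np.round(cv2.minAreaRect(q)[1],4))
for sx in(.04,-.04):
  m=ok&(abs(P[...,0]-.534-sx)<.015)&(abs(P[...,1]-.0155)<.015)&(P[...,2]>.052)&(P[...,2]<.064)
  q=P[m]
  if len(q)>3:
    r=least_squares(lambda c:np.hypot(q[:,0]-c[0],q[:,1]-c[1])-.004,q.mean(0)[:2]-[.002,.002],loss='soft_l1',f_scale=.001);print('dowel',sx,len(q),r.x.round(4),q.mean(0).round(4))
E
python3 rel.py
```

```text
roller n 90 [5.22e-01 1.00e-04 9.16e-02] [0.5475 0.028  0.1226]
roller c [0.5321 0.014 ] rms 0.0016
face 0.0015 0.045 391 0.534 0.0162 [0.533  0.0153] [0.1121 0.0618]
face 0.0015 0.046 328 0.5348 0.0169 [0.5333 0.0166] [0.1115 0.0629]
face 0.0025 0.045 516 0.5344 0.0163 [0.5328 0.0159] [0.1128 0.0639]
face 0.0025 0.046 473 0.5342 0.0167 [0.5328 0.0164] [0.1128 0.0629]
dowel 0.04 13 [0.5715 0.0174] [0.5743 0.0179 0.0582]
dowel -0.04 11 [0.4929 0.0132] [0.4944 0.0158 0.0585]
```

The roller is held upright above the pocket. The roller's bottom is at (284,245) and the pocket at (290,292), so I need about +1.5 mm in y. I'll lower it to just above the face and recheck.

```bash
python3 -m handwheel '0 0.001 -0.01 0 1;0 0.0015 -0.02 0 1;0 0.0015 -0.03 0 1;0 0.0015 -0.035 0 1;0 0.0015 -0.038 0 1;0 0.0015 -0.038 0 1;0 0.0015 -0.038 0 1;0 0.0015 -0.038 0 1;0 0.0015 -0.038 0 1;0 0.0015 -0.038 0 1'
sed -i 's/k=4/k=8/' see.py; python3 see.py c4 225 305 195 265; python3 rel.py
```

```text
clock: 7.25
tool_pos: [0.5352, 0.0149, 0.0685]
tool_rot: [1.497, 1.57, -0.046]
force: [-0.0, 0.3, -0.9]
gripper_width: 0.0246
[0.5352241  0.01490115 0.0684268 ] [-0.29581274  0.33334159 -0.27097345] 0.024589588220517634
roller n 86 [0.5246 0.001  0.0527] [0.5476 0.0293 0.0839]
roller c [0.5318 0.0154] rms 0.0012
face 0.0015 0.045 315 0.5381 0.0179 [0.5337 0.016 ] [0.0611 0.1123]
face 0.0015 0.046 271 0.5389 0.0187 [0.5337 0.0163] [0.1118 0.0605]
face 0.0025 0.045 414 0.5383 0.0181 [0.5337 0.0158] [0.1118 0.0616]
face 0.0025 0.046 382 0.5384 0.0181 [0.5337 0.0158] [0.1118 0.0616]
dowel 0.04 11 [0.5734 0.0159] [0.5747 0.0183 0.0587]
```

View pics/c4.png

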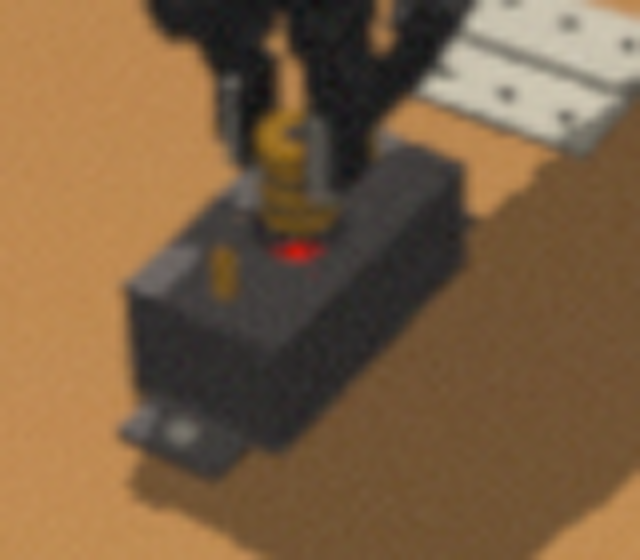

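The bottom arc is centred at u≈299, the same as the pocket centre. I'll go in slowly and watch the force.

```bash
python3 -m handwheel '0 0 -0.002 0 1;0 0 -0.004 0 1;0 0 -0.005 0 1;0 0 -0.006 0 1;0 0 -0.007 0 1;0 0 -0.008 0 1;0 0 -0.009 0 1;0 0 -0.01 0 1;0 0 -0.01 0 1;0 0 -0.01 0 1'
```

```text
clock: 8.3
tool_pos: [0.5352, 0.0149, 0.0583]
tool_rot: [-1.898, 1.571, 2.842]
force: [0.0, -0.4, -0.4]
gripper_width: 0.0249
```

```bash
python3 -m handwheel '0 0 -0.001 0 1;0 0 -0.002 0 1;0 0 -0.003 0 1;0 0 -0.004 0 1;0 0 -0.005 0 1;0 0 -0.006 0 1;0 0 -0.007 0 1;0 0 -0.007 0 1;0 0 -0.007 0 1;0 0 -0.007 0 1'
```

```text
clock: 9.3
tool_pos: [0.5352, 0.0149, 0.0513]
tool_rot: [1.754, 1.571, 0.211]
force: [0.1, -0.8, -0.8]
gripper_width: 0.0249
```

```bash
python3 -m handwheel '0 0 0 0 0.6;0 0 0 0 0.5;0 0 0 0 0.3;0 0 0 0 0;0 0 0 0 0;0 0 0 0 0;0 0 0 0 0;0 0 0.01 0 0;0 0 0.03 0 0;0 0 0.06 0 0'
python3 -m handwheel '0 0 0.02 0 0;0 0 0.04 0 0;0 -0.03 0.06 0 0;0 -0.07 0.06 0 0;0 -0.11 0.06 0 0;0.003 -0.15 0.06 0 0;0.006 -0.19 0.06 0 0;0.008 -0.22 0.06 0 0;0.01 -0.24 0.05 0 0;0.01 -0.246 0.03 0 0'
python3 see.py c5 225 305 195 265
```

```text
clock: 10.3
tool_pos: [0.5345, 0.0149, 0.1116]
tool_rot: [-1.649, 1.569, 3.091]
force: [-0.1, 0.7, 0.4]
gripper_width: 0.0429
clock: 11.3
tool_pos: [0.5456, -0.2331, 0.142]
tool_rot: [1.048, 1.568, -0.496]
force: [0.4, -0.3, -1.0]
gripper_width: 0.0426
[ 0.54404829 -0.23211585  0.1374434 ] [-1.18016616  0.24237516 -4.24848584] 0.04280191460893321
```

View pics/c5.png

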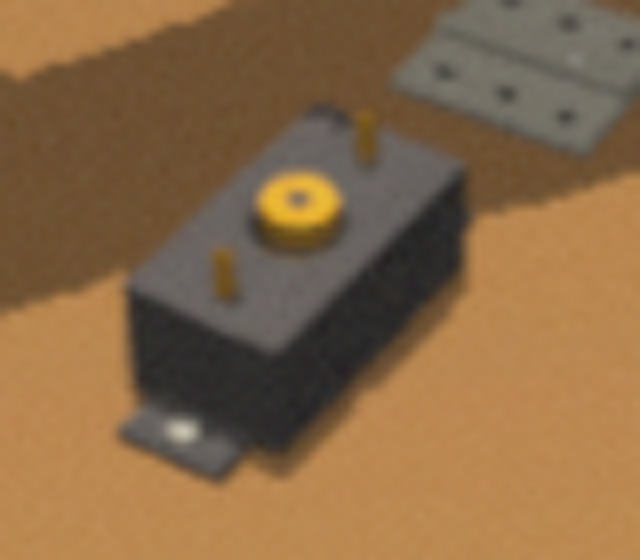

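The roller stands upright in the pocket at (298,205), let go, with the dowels clear. Next I'll descend on the bezel's nose.

```bash
python3 -m handwheel '0 0 -0.03 0 0;0 0 -0.06 0 0;0 0 -0.085 0 0;0 0 -0.105 0 0;0 0 -0.115 0 0;0 0 -0.12 0 0;0 0 -0.122 0 0;0 0 -0.122 0 0;0 0 -0.122 0 0;0 0 -0.122 0 0' 80
python3 see.py c6 165 245 150 220
```

```text
clock: 12.35
tool_pos: [0.5455, -0.2312, 0.02]
tool_rot: [1.117, 1.57, -0.426]
force: [0.3, 0.6, 0.3]
gripper_width: 0.0424
[ 0.5453895  -0.23122731  0.01984028] [0.89623818 0.05302176 0.70426318] 0.042686332219590305
```

View pics/c6.png

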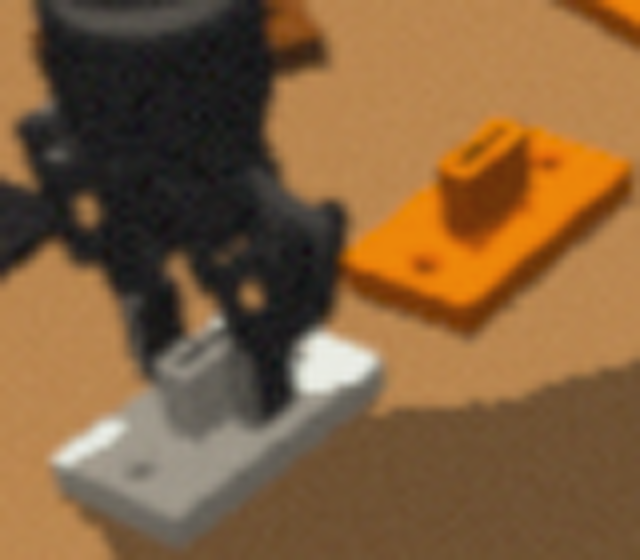

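The fingers straddle the nose of the silver bezel at (205,385), so I'll close and lift.

```bash
python3 -m handwheel '0 0 -0.001 0 0.3;0 0 -0.001 0 0.5;0 0 -0.001 0 0.7;0 0 -0.001 0 1;0 0 -0.001 0 1;0 0 -0.001 0 1;0 0 -0.001 0 1;0 0 -0.001 0 1;0 0 -0.001 0 1;0 0 -0.001 0 1' 80
python3 -m handwheel '0 0 0.01 0 1;0 0 0.03 0 1;0 0 0.06 0 1;0 0 0.09 0 1;0 0.02 0.1 0 1;0 0.05 0.1 0 1;-0.004 0.09 0.1 0 1;-0.006 0.13 0.1 0 1;-0.008 0.17 0.1 0 1;-0.01 0.2 0.1 0 1'
python3 -m handwheel '0 0.02 0 0 1;0 0.035 0 0 1;0 0.042 0 0 1;0 0.045 0 0 1;0 0.045 -0.005 0 1;0 0.045 -0.01 0 1;0 0.045 -0.015 0 1;0 0.045 -0.015 0 1;0 0.045 -0.015 0 1;0 0.045 -0.015 0 1'
python3 see.py c7 205 305 175 250
```

```text
clock: 13.4
tool_pos: [0.5453, -0.2312, 0.0185]
tool_rot: [1.036, 1.57, -0.507]
force: [-1.0, 0.5, 5.5]
gripper_width: 0.015
clock: 14.4
tool_pos: [0.5346, -0.0289, 0.1185]
tool_rot: [-2.181, 1.57, 2.56]
force: [0.1, 0.3, -2.3]
gripper_width: 0.0148
clock: 15.4
tool_pos: [0.5353, 0.0138, 0.1034]
tool_rot: [1.591, 1.571, 0.048]
force: [-0.4, -0.1, -1.4]
gripper_width: 0.0146
[0.53527204 0.01382872 0.10345743] [-0.10552544 -0.11109952 -1.11780894] 0.014872916030270371
```

View pics/c7.png

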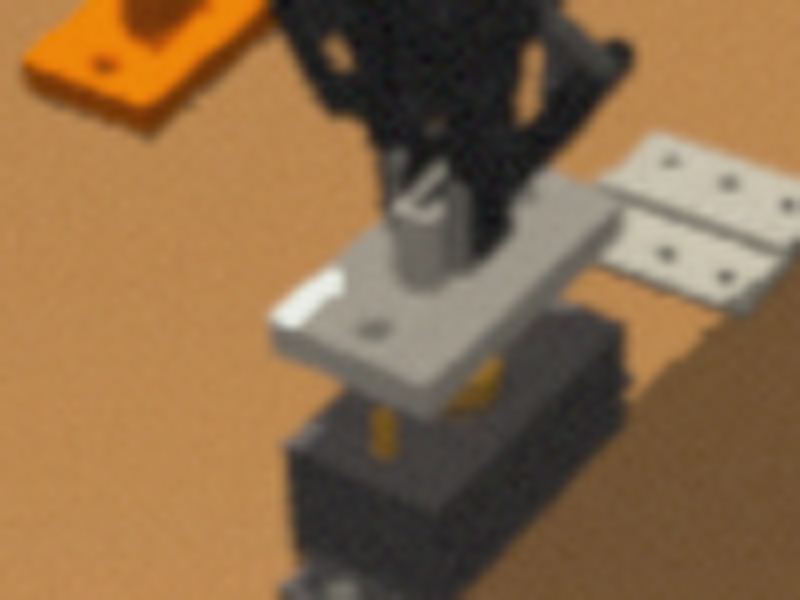

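The bezel is held level over the lower. I'll compare their visible side faces (+x end and +y side) in the same depth image.

```bash
cat > side.py <<'E'
from meas import *
d=dict(np.load('pics/scene.npz'));P=pts(d);s=manip.read_state();zb=s['tool_pos'][2]-.0185
c0=np.array([.5345,.015]);ok=d['z_map']>0
print('underside',zb)
for n,zl,zh in(('lower',.012,.040),('bezel',zb+.002,zb+.011)):
    m=ok&(P[...,2]>zl)&(P[...,2]<zh);L=(P[m][:,:2]-c0)
    k=(abs(L[:,0])<.045)&(L[:,1]>.020)&(L[:,1]<.042);a=np.polyfit(L[k,0],L[k,1],1);r=L[k,1]-np.polyval(a,L[k,0]);kk=abs(r)<.003
    a=np.polyfit(L[k][kk,0],L[k][kk,1],1)
    j=(abs(L[:,1])<.022)&(L[:,0]>.045)&(L[:,0]<.067)
    if n=='lower': pass
    b=np.median(L[j,0])
    print(n,'+y face at',(a[1]+c0[1]).round(4),'yaw',np.degrees(a[0]).round(2),kk.sum(),'+x face at',(b+c0[0]).round(4),'sd',L[j,0].std().round(4),j.sum())
E
python3 side.py; python3 rel.py | grep dowel
```

```text
underside 0.08495743357325321
lower +y face at 0.045 yaw 1.8 154 +x face at 0.5873 sd 0.0013 108
bezel +y face at 0.0446 yaw 1.48 57 +x face at 0.5879 sd 0.001 37Traceback (most recent call last):
  File "rel.py", line 10, in <module>
    q=P[m];print('roller n',len(q),q.min(0).round(4),q.max(0).round(4))
                                   ~~~~~^^^
    return umr_minimum(a, axis, None, out, keepdims, initial, where)
ValueError: zero-size array to reduction operation minimum which has no identity
```

```bash
python3 -m handwheel '-0.0006 0.0005 -0.003 0.005 1;-0.0006 0.0005 -0.006 0.005 1;-0.0006 0.0005 -0.009 0.005 1;-0.0006 0.0005 -0.012 0.005 1;-0.0006 0.0005 -0.014 0.005 1;-0.0006 0.0005 -0.015 0.005 1;-0.0006 0.0005 -0.015 0.005 1;-0.0006 0.0005 -0.015 0.005 1;-0.0006 0.0005 -0.015 0.005 1;-0.0006 0.0005 -0.015 0.005 1'
python3 - <<'E'
from h import *
grab('scene')
E
python3 side.py
```

```text
clock: 16.45
tool_pos: [0.5346, 0.0144, 0.0884]
tool_rot: [1.427, 1.571, -0.111]
force: [-0.8, 0.1, -2.1]
gripper_width: 0.0148
underside 0.06986418933243459
lower +y face at 0.045 yaw 2.17 163 +x face at 0.5875 sd 0.0013 104
bezel +y face at 0.0452 yaw 1.73 57 +x face at 0.5869 sd 0.0019 34
```

```bash
python3 -m handwheel '0.0003 0 -0.002 0.003 1;0.0003 0 -0.004 0.003 1;0.0003 0 -0.006 0.003 1;0.0003 0 -0.007 0.003 1;0.0003 0 -0.008 0.003 1;0.0003 0 -0.009 0.003 1;0.0003 0 -0.01 0.003 1;0.0003 0 -0.011 0.003 1;0.0003 0 -0.012 0.003 1;0.0003 0 -0.012 0.003 1'
```

```text
clock: 17.5
tool_pos: [0.5348, 0.0144, 0.0761]
tool_rot: [-1.58, 1.571, -3.115]
force: [-0.1, -0.4, -1.8]
gripper_width: 0.0143
```

The bezel is threaded with no resistance. Now I'll press down.

```bash
python3 -m handwheel '0 0 -0.001 0 1;0 0 -0.002 0 1;0 0 -0.003 0 1;0 0 -0.004 0 1;0 0 -0.005 0 1;0 0 -0.006 0 1;0 0 -0.007 0 1;0 0 -0.008 0 1;0 0 -0.009 0 1;0 0 -0.009 0 1' 100
python3 -m handwheel '0 0 -0.0005 0 1;0 0 -0.001 0 1;0 0 -0.0015 0 1;0 0 -0.002 0 1;0 0 -0.0025 0 1;0 0 -0.003 0 1;0 0 -0.003 0 1;0 0 -0.003 0 1;0 0 -0.003 0 1;0 0 -0.003 0 1'
```

```text
clock: 18.5
tool_pos: [0.535, 0.0144, 0.0673]
tool_rot: [1.513, 1.57, -0.022]
force: [-0.9, -0.3, 6.1]
gripper_width: 0.0144
clock: 19.5
tool_pos: [0.535, 0.0144, 0.0646]
tool_rot: [1.473, 1.57, -0.062]
force: [-2.2, 0.3, 8.3]
gripper_width: 0.0142
```

```bash
python3 -m handwheel '0 0 -0.0003 0 1;0 0 -0.0006 0 1;0 0 -0.001 0 1;0 0 -0.0012 0 1;0 0 -0.0015 0 1;0 0 -0.0015 0 1;0 0 -0.0015 0 1;0 0 -0.0015 0 1;0 0 -0.0015 0 1;0 0 -0.0015 0 1'
```

```text
clock: 20.5
tool_pos: [0.5351, 0.0144, 0.0645]
tool_rot: [1.38, 1.57, -0.155]
force: [-13.1, -0.2, 27.3]
gripper_width: 0.0141
```

```bash
python3 -m handwheel '-0.0003 0 0 0 1;-0.0005 0 0 0 1;-0.0005 0 0 0 1;-0.0005 0 0 0 1;-0.0005 0 0 0 1;-0.0005 0 0 0 1;-0.0005 0 0 0 1;-0.0005 0 0 0 1;-0.0005 0 0 0 1;-0.0005 0 0 0 1'
python3 see.py c8 205 305 175 250; python3 side.py
```

```text
clock: 21.5
tool_pos: [0.5351, 0.0144, 0.0645]
tool_rot: [1.505, 1.569, -0.03]
force: [-8.4, -0.2, 23.8]
gripper_width: 0.0139
[0.535057   0.01440379 0.064521  ] [-8.63045729 -0.70290348 24.55362426] 0.014266418125313996
underside 0.046021003937813554
lower +y face at 0.0449 yaw 1.93 154 +x face at 0.5872 sd 0.0013 105
bezel +y face at 0.0454 yaw 1.99 55 +x face at 0.5878 sd 0.0012 39
```

View pics/c8.png

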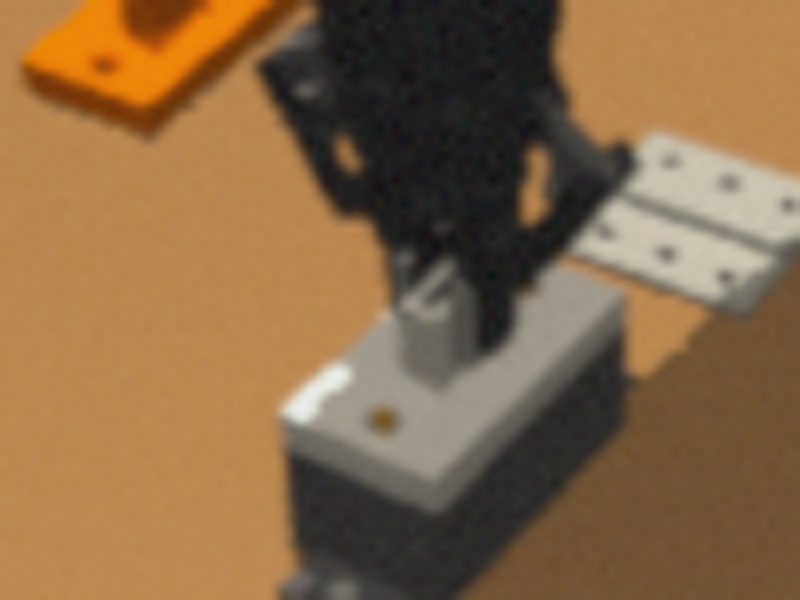

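The bezel sits flush on the lower with no visible gap, and a dowel tip shows in its hole at (383,418). The push is a steady 24 N or so with the underside at 46.0 mm, so I'm handing in.

```bash
python3 -c "
from station import manip
s=manip.read_state();print(s['clock'],s['tool_pos'],s['force'],abs(s['qvel']).max())
print(manip.sign_off())"
```

```text
21.55 [0.535057   0.01440379 0.064521  ] [-8.63045729 -0.70290348 24.55362426] 0.0014016145414662872
the job is handed in; nothing more can be done
None
```

The job is handed in at 21.6 s, with the bezel shut on the lower half and the gripper still holding it down; the hand-in reported no verdict.

- **Roller:** I put it into the pocket and let go. The picture afterwards showed it upright and about 10 mm proud of the face.
- **Bezel:** I gripped the silver (zinc) bezel by its nose, threaded it on both dowels without resistance, and pressed it down against the spring.
- **Last checks:**
  - The underside works out at 46.0 mm from the tool height.
  - The push is a steady 24.5 N or so, about 10 N of it carried by the spring.
  - The bezel's side faces agree with the lower's to about 0.6 mm.
  - Both yaws measured about 2°.
  - The arm was at rest.
- **Bystanders:** The hinge looked unmoved in the last picture. I did not re-measure the switch plate, cone or tin lid; the arm kept clear of them.
- **Not fully settled:** About 8 N of sideways force in x remains, down from 13 N after a 0.5 mm correction. It probably comes from the bezel bearing on a dowel or from friction on the face. My two estimates of the roller's x offset before insertion disagreed by 2 to 4 mm, but it went in without touching.

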